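Wind up the algae screen and hold the spring clip open around its edge

TASK

Turn the red-knobbed crank clockwise (seen from above) until the green algae screen is wound right up out of its white box. Then pick the orange spring clip out of the organiser's upper tier by squeezing its handles so that its jaws gape, and bring it down over about the middle of the screen's top edge, upright and square to it, until both jaw lips are well below the edge, one on each side. Finish while still holding the clip there, squeezed wide open and not touching the screen or its box, so that I can slip the pad in; leave the food pot, cone, spoon and pad holder where they are.

Things in the scene. Friction and masses are not known exactly. Their poses are not given: they have to be found in the camera images.
- scrubber: White algae-screen box with a grey lid, fixed; 94 x 284 mm (its x, y), lid top 90 mm above the work surface. Origin: centre of its underside; z up. The screen rises from a slot in the lid, centred at its y = -80 mm; the crank stands on the lid at its y = +85 mm.
- screen (a joint): Height (m) by which the screen has been wound up: 0 = down, 0.048 = fully up at the stop. It is geared to the crank, 20 mm a turn, and stays where it is left.
- screen_top (a point): Middle of the screen's top edge. The screen is a stiff green plate with a white top band, upright, 3 mm thick (along x), 100 mm wide (along y). Its edge stands 6 mm above the lid when down and 54 mm when fully up. Axes parallel to the box's.
- crank (a joint): Crank angle (rad), 0 to 15.08 (2.4 turns, end stops); grows clockwise seen from above and winds the screen up 3.183 mm a rad. Friction about 0.05 N m; it stays where left.
- crank_axis (a point): Point on the crank's vertical axis, 44 mm above the lid, at the height to grip the knob.
- crank_knob (a point): Middle of the crank's upright red knob at the height to grip it. The knob is a freely spinning sleeve, 16 mm in diameter, from 21 to 61 mm above the lid (this point: 44 mm), 40 mm from the crank's axis; the aluminium arm under it tops out 20 mm above the lid. A fixed-yaw grip on the knob can follow the whole circle.
- organiser: Fixed two-tier tray of clear plastic, 170 x 250 mm (x, y). Origin: centre of its underside. The upper tier's floor is 100 mm up and its rim 122 mm up. The clip and the food pot stand in the upper tier, side by side, either way round.
- clip: Orange spring clip, about 60 g, standing handles up on its closed jaws; 87 mm tall, 40 mm wide along its y (the hinge line). Origin: midway between the jaw lips at their underside; z up; it opens along x (half a turn about z makes no difference). Hinge pin 52 mm up. The jaws below end in lips 14 mm tall; above the lips they are hollow up to 46 mm, at least 17 mm from jaw to jaw.
- clip_grip (a point): On the clip's centre line, 78 mm above its underside: where to put the TCP, tool down, pads closing along the clip's x on its two handles (30 mm wide, from 4 mm above the pin to the top; 56 to 92 mm up when squeezed). At rest the handles splay to 52 mm over their tops; squeezed home they stand parallel, 26 mm over their outsides.
- clip_jaw (a joint): Angle (rad) of each jaw: 0 = shut, 0.35 = squeezed wide open (stop). Both jaws move alike. Full squeeze takes about 10 N; the lips then gape about 25 mm at their upper edge and 34 mm at the underside.
- pot: Sealed round fish food pot, 60 mm in diameter, 50 mm tall, blue cap, in the upper tier. Origin: centre of its underside. Bystander.
- cone: White feeding cone, 64 mm in diameter, 60 mm tall, standing on the shelf. Origin: centre of its underside. Bystander.
- spoon: Stainless spoon, 128 mm long, lying in the lower tier. Origin: underside, middle. Bystander.
- pad_holder: Green algae pad holder, 50 x 75 mm, 37 mm tall with its handle, in the lower tier. Origin: centre of its underside. Bystander.
Mind the look-alikes: they are no part of the job. Of the things like the clip, leave any that is pink; of the rest the larger one is meant.

How it is judged:
By the outcome, as a careful person would: the job done as asked, in the order asked, and still so for the second after the job is handed in, while the arm keeps its last pose, push and grip.
It also fails if it takes over 72 s, if anything falls off the work surface, if the arm or the gripper's body presses on something with over 40 N, if the wrist force passes 120 N, or if a joint passes its speed limit or range.

ROBOT

A 6-joint arm with a two-finger parallel gripper is mounted at the origin on the work surface. World frame = base frame: x ahead of the robot, y to its left, z up, the work surface at z = 0. Lengths are in m, angles in rad, forces in N, time in s.
With the tool pointing down it reaches from about 0.275 to 0.725 m from the base axis. Payload 15.9 kg.
Tool frame: the origin (TCP) lies between the finger pads, 19 mm behind the fingertips; this is the grasp point; z points along the fingers, y is the line along which they close (so a half turn about z gives the same grasp; the last joint's range is limited). The gripper opens to 85 mm and grips with 20 to 120 N. Pads are 22 mm wide; open, the fingers measure 114 mm over their backs; the gripper's body (76 mm by 85 mm) begins 54 mm behind the grasp point. The pads swing forward as they close: fully open they stand 13 mm farther back than shut.
Start: joints at [-1.122, 0.213, -0.034, 1.323, 0, 1.571], TCP at [0.217, -0.45, 0.25] pointing down, gripper open.
Joint ranges: [-2.98, 2.98], [-0.74, 1.72], [-1.14, 1.35], [-2.1, 2.04], [-1.57, 1.44], [-3.14, 3.14]. Speed limits (rad/s): [1.89, 1.89, 2.39, 2.57, 3.14, 3.14].

INTERFACE

Orientations are given as a rotation vector (axis times angle).
In Python, from bench import ctrl gives the robot as it stands. The module is installed in compiled form; this text tells all that it offers.
- The arm moves only by the shell command python3 -m pendant 'ROWS' [OPENING] [FORCE]. ROWS is a JSON object of lists of equal length, an entry for each row: "translation": the shift along the tool's x, y, z in m, a list of three; "twist": the turn about the tool's z in rad. A call has 1 to 20 rows; each row is the pose to reach, as a shift and turn from the pose commanded when the call began, along the tool's axes at that moment; what a row does not reach only later rows make up. A row lasts 1/8 s, in which the tool goes at most 62.5 mm and 10.7 degrees, less where a joint would pass 70% of its speed; a pose out of reach is approached as far as the arm can. A call with a gripper value outside its range is refused whole. OPENING is the finger opening in m, from 0 to 0.0854, set as the call begins (- or left out, the last holds). The fingers move at their own pace and stop on an object; FORCE is the grip in N (left out, the last holds). Time passes only in rows, so rows that repeat a pose let the fingers close. It gives the time, the measured TCP pose, the force, the opening and the grip force at its end, in the units of the state.
- ctrl.read_state(): the state, without advancing time (a new reading comes with each control period).
- ctrl.read_camera(name): name is "side" or "top" or "wrist"; returns a dict with "image" (384x512x3 uint8, red, green, blue), "range_z" (384x512 float32, m along the optical axis (not along the pixel's ray), 0 where there is no reading), "fx", "fy", "cx", "cy" (pixels), "rvec" (rotation vector, rad) and "tvec" (3), from world to camera coordinates, as OpenCV has them. Camera axes: x right, y down, z forward; pixel columns grow to the right and rows downward; lengths in m; the calibration is good to about 2 mm. The wrist camera is an equidistant fisheye: a pixel r from the principal point sees the ray r / f radians off the axis. A picture is of the moment at which its call begins.
- ctrl.sign_off(): hands the job in; it is judged then, once.
The state is a dict: "t": time; "joint_positions": joint angles; "dq": joint speeds; "tau": joint torques, N m; "ee_pos": TCP position; "ee_rot": TCP orientation; "force": force on the tool from outside, world axes, zero at the start; "moment": the same for the moment, N m; "opening": finger opening in m; "grasp_force": force on a finger pad.
Only numpy, scipy, OpenCV 4.12 (cv2) and the standard library are available. Lean on these libraries where they do the work, as an engineer would, in place of code of your own. Each camera call takes 0.05 s, during which the arm holds its last target. There are 200 camera calls.

## Working session

There is one attempt and no reset: what is moved stays moved. The work goes in short steps, Python scripts to look and compute and a shell command to move; the robot and the scene stay as the last step left them, time stands still between calls to the robot, and variables do not carry over. Pictures are saved under pics/ and viewed, at most 10 in all, crops included, and the job is handed in when it is done.

```bash
mkdir -p pics; cat > h.py <<'E'
import numpy as np, cv2, json
from bench import ctrl
def cam(n):
    c=ctrl.read_camera(n); c['R']=cv2.Rodrigues(np.array(c['rvec'],float))[0]; c['t']=np.array(c['tvec'],float).ravel(); return c
def save(c,f,box=None,s=1):
    im=c['image'][:,:,::-1]
    if box: im=im[box[1]:box[3],box[0]:box[2]]
    cv2.imwrite(f,cv2.resize(im,None,fx=s,fy=s,interpolation=cv2.INTER_CUBIC))
def world(c,fish=False):
    v,u=np.mgrid[0:384,0:512]; x=(u-c['cx'])/c['fx']; y=(v-c['cy'])/c['fy']
    if fish:
        r=np.hypot(x,y)+1e-9; k=np.tan(np.minimum(r,1.5))/r; x=x*k;y=y*k
    z=c['range_z']; P=np.stack([x*z,y*z,z],-1)
    return (P-c['t'])@c['R']
E
python3 - <<'E'
from h import *
s=ctrl.read_state(); print({k:np.round(s[k],3) for k in ('t','ee_pos','ee_rot','opening','force')})
a=cam('top');b=cam('side')
np.savez('top.npz',**a);np.savez('side.npz',**b)
im=np.vstack([a['image'],b['image']])[:,:,::-1]
save(a,'pics/top.png',None,1.5);save(b,'pics/side.png',None,1.5)
for c in (a,b):print(-c['R'].T@c['t'],c['R'][2])
E
```

```text
{'t': np.float64(0.0), 'ee_pos': array([ 0.217, -0.45 ,  0.25 ]), 'ee_rot': array([-3.062, -0.699,  0.   ]), 'opening': np.float64(0.085), 'force': array([ 0.044, -0.214, -0.033])}
[0.37335763 0.08324083 1.18923453] [ 0.12218908 -0.02173113 -0.99226891]
[-0.08151368  0.72668109  0.9632607 ] [ 0.48756816 -0.54237554 -0.68418277]
```

View pics/top.png

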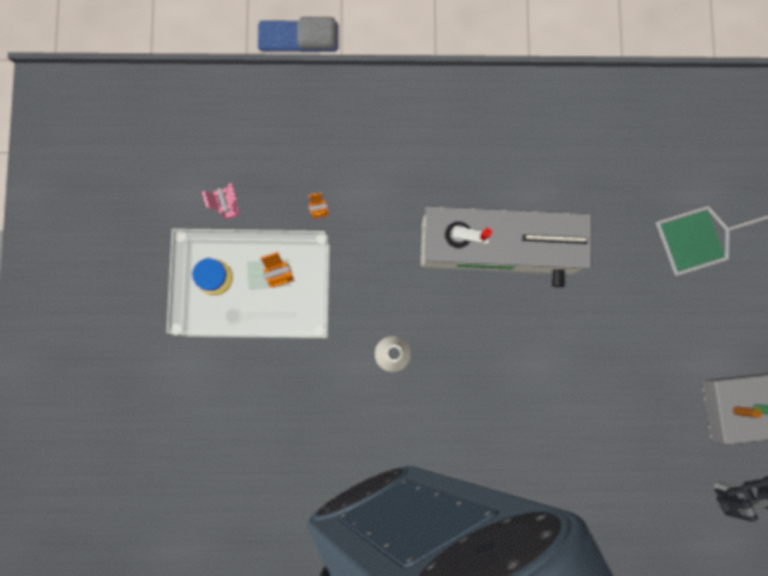

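View pics/side.png

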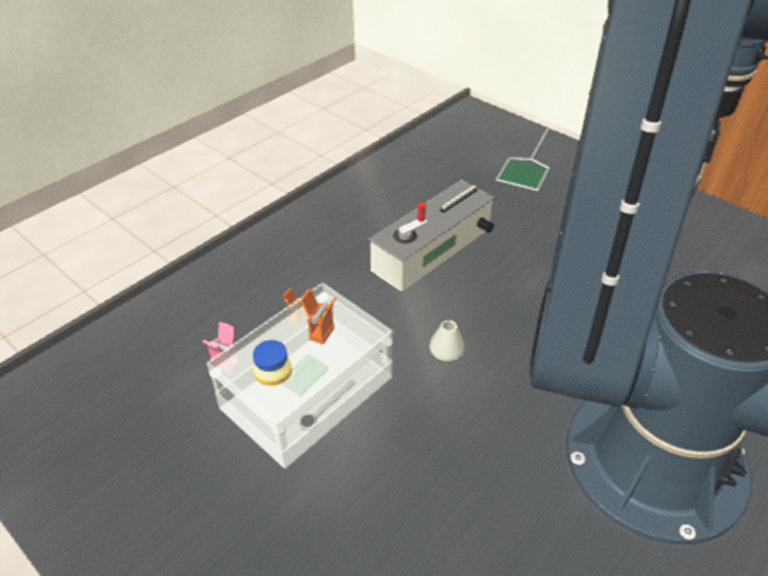

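The top view (768x576) shows three clip-like things: pink (220,200), small orange (317,205) on the worktop, and a larger orange one (277,270) in the organiser's upper tier. That last one fits, being orange, the larger, and in the upper tier. The scrubber is at (505,240), with the red knob at (486,235) and the slot at (555,239).

```bash
python3 - <<'E'
from h import *
ims=[]
for n in('top','side'):
    c=dict(np.load(n+'.npz')); P=world(c); hsv=cv2.cvtColor(c['image'],cv2.COLOR_RGB2HSV); H,S,V=[hsv[...,i].astype(int) for i in range(3)]
    z=P[...,2]
    red=((H<4)|(H>174))&(S>180)&(V>110)&(z>.1)
    org=(H>=4)&(H<16)&(S>170)&(z>.1)
    print(n,'fx',c['fx'])
    for nm,m in(('red',red),('org',org)):
        k,l,st,ce=cv2.connectedComponentsWithStats(m.astype(np.uint8))
        for i in range(1,k):
            if st[i,4]>12:
                q=P[l==i]; print(nm,st[i,4],ce[i].round(1),np.median(q,0).round(4),'z',np.percentile(q[:,2],[2,98]).round(3))
                t=q[q[:,2]>np.percentile(q[:,2],98)-.008]; print('   top',t.mean(0).round(4),len(t))
    # lid
    lid=(abs(z-.09)<.006)&(S<50)&(P[...,0]>.3)&(P[...,1]<.1)&(P[...,1]>-.35)
    k,l,st,ce=cv2.connectedComponentsWithStats(lid.astype(np.uint8)); i=1+np.argmax(st[1:,4])
    q=P[l==i]; r=cv2.minAreaRect((q[:,:2]*1000).astype(np.float32)); print('lid',r,np.median(q[:,2]),st[i])
    wh=(abs(z-.096)<.012)&(V>170)&(P[...,1]<-.1)&(P[...,1]>-.3)&(P[...,0]>.3)
    q=P[wh]; 
    if len(q): print('white',len(q),cv2.minAreaRect((q[:,:2]*1000).astype(np.float32)),q[:,2].mean())
    # organiser rim
    print('pixel organiser')
    b=(150,130,230,235) if n=='top' else (180,180,240,240)
    im=c['image'][b[1]:b[3],b[0]:b[2],::-1]; ims.append(cv2.resize(im,(400,int(400*im.shape[0]/im.shape[1])),interpolation=cv2.INTER_CUBIC))
h=max(i.shape[0] for i in ims); ims=[cv2.copyMakeBorder(i,0,h-i.shape[0],0,0,0) for i in ims]
cv2.imwrite('pics/crop.png',np.hstack(ims))
E
```

```text
top fx 438.9778833340104
red 26 [323.7 155.6] [ 0.5836 -0.106   0.1507] z [0.136 0.155]
   top [ 0.5852 -0.107   0.1517] 20
org 74 [181.1 173.8] [0.5371 0.2342 0.1697] z [0.147 0.185]
   top [0.5404 0.2368 0.1815] 22
org 17 [501.4 275.4] [ 0.2931 -0.5433  0.1094] z [0.1   0.114]
   top [ 0.2931 -0.5452  0.1099] 12
lid ((591.2972412109375, -152.2839813232422), (282.9292907714844, 94.8953628540039), 87.2023696899414) 0.09047456951853003 [ 282  138  111   41 3648]
white 60 ((589.2881469726562, -190.16395568847656), (15.086257934570312, 177.23977661132812), 2.04789137840271) 0.10150990390561405
pixel organiser
side fx 455.5634474063405
red 13 [280.4 136.8] [ 0.5841 -0.1048  0.1498] z [0.14  0.152]
   top [ 0.5853 -0.1044  0.1497] 11
org 87 [206.1 201.9] [0.5362 0.2357 0.1698] z [0.149 0.186]
   top [0.5139 0.259  0.2164] 23
org 72 [211.3 220.8] [0.511  0.2461 0.1138] z [0.106 0.16 ]
   top [0.5052 0.2428 0.1563] 9
lid ((589.7684326171875, -151.38363647460938), (288.72625732421875, 98.39688873291016), 87.23347473144531) 0.08939588098020201 [ 245  120   84   55 1595]
white 60 ((608.5388793945312, -201.54623413085938), (50.1240119934082, 180.51039123535156), 0.10308592021465302) 0.0972839809397875
pixel organiser
```

View pics/crop.png

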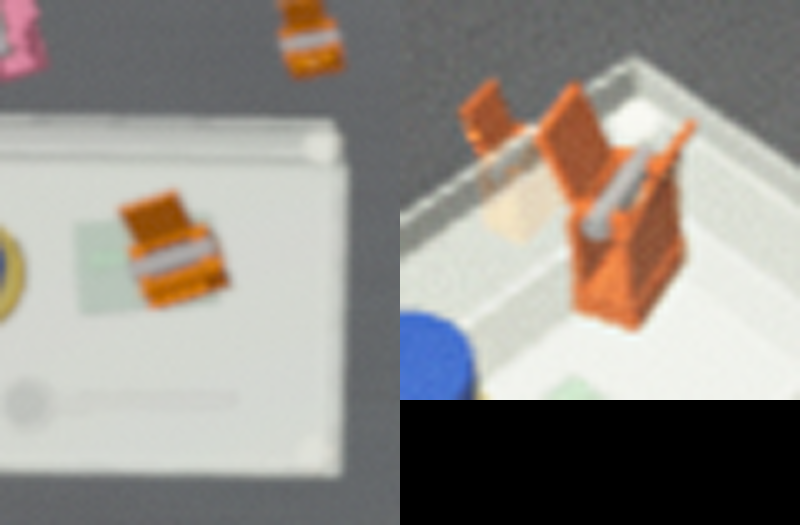

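Crop confirms it: the dark-orange clip in the upper tier (left crop 175,250; right crop 630,200) is clearly the larger of the two, and the small one is outside. Lid 94.9 x 283, top 0.090, and knob to axis 40.4 mm all match the given sizes. Now I work out the move to the knob.

```bash
cat >> h.py <<'E'
YAW=np.radians(-2.8); BC=np.array([.5905,-.152]); bx=np.array([np.cos(YAW),np.sin(YAW)]); by=np.array([-bx[1],bx[0]])
AX=BC+.085*by; ST=BC-.08*by
def go(p,closeyaw):
    s=ctrl.read_state(); R=cv2.Rodrigues(np.array(s['ee_rot'],float))[0]; p=np.array(p)
    cur=np.arctan2(R[1,1],R[0,1]); d=(closeyaw-cur+np.pi/2)%np.pi-np.pi/2   # world turn; tool z down -> twist=-d
    print('t',round(s['t'],2),'pos',np.round(s['ee_pos'],4),'F',np.round(s['force'],1),'j6',round(s['joint_positions'][5],2),'open',round(s['opening'],4))
    print('tool tr',np.round(R.T@(p-s['ee_pos']),4),'twist',round(-d,3),'closeyaw',round(cur,3)); return R
E
python3 - <<'E'
from h import *
print(AX,ST); print(go([.584,-.1055,.2],YAW))
E
```

```text
[ 0.59465223 -0.06710148] [ 0.58659202 -0.23190449]
t 0.1 pos [ 0.2168 -0.4502  0.2496] F [-1.7 -0.  -0. ] j6 1.57 open 0.0853
tool tr [ 0.4804 -0.1512  0.0497] twist -1.073 closeyaw -1.122
[[ 9.00985199e-01  4.33849597e-01 -4.45084716e-04]
 [ 4.33849825e-01 -9.00984697e-01  9.51116377e-04]
 [ 1.16269383e-05 -1.05004170e-03 -9.99999449e-01]]
```

```bash
python3 -m pendant '{"translation":[[0.48,-0.151,0.03],[0.48,-0.151,0.03],[0.48,-0.151,0.03],[0.48,-0.151,0.03],[0.48,-0.151,0.03],[0.48,-0.151,0.03],[0.48,-0.151,0.03],[0.48,-0.151,0.03],[0.48,-0.151,0.03],[0.48,-0.151,0.03],[0.48,-0.151,0.03],[0.48,-0.151,0.03],[0.48,-0.151,0.03]],"twist":[-1.073,-1.073,-1.073,-1.073,-1.073,-1.073,-1.073,-1.073,-1.073,-1.073,-1.073,-1.073,-1.073]}' 0.06 30
python3 - <<'E'
from h import *
go([.584,-.1055,.134],YAW)
c=cam('wrist');np.savez('w1.npz',**c); save(c,'pics/w1.png',None,1.5)
P=world(c,True); hsv=cv2.cvtColor(c['image'],cv2.COLOR_RGB2HSV); H,S,V=[hsv[...,i].astype(int) for i in range(3)]
m=((H<4)|(H>174))&(S>180)&(V>90)&(P[...,2]>.1)&(P[...,2]<.17); print(m.sum(),np.median(P[m],0)); q=P[m]; t=q[q[:,2]>.145]; print(len(t),t.mean(0),t.min(0),t.max(0))
E
```

```text
t: 1.72
ee_pos: [0.5836, -0.1068, 0.2203]
ee_rot: [2.276, 2.165, 0.0]
force: [-0.4, -0.0, -0.7]
opening: 0.0599
grasp_force: 0.0
t 1.73 pos [ 0.5836 -0.1068  0.2203] F [-0.4 -0.  -0.7] j6 1.44 open 0.0599
tool tr [0.0013 0.0003 0.0863] twist -0.001 closeyaw -0.05
536 [ 0.5868003  -0.10353509  0.14933549]
333 [ 0.58675419 -0.10698403  0.14987324] [ 0.57941774 -0.11437177  0.14516101] [ 0.59349174 -0.10015501  0.15172987]
```

View pics/w1.png

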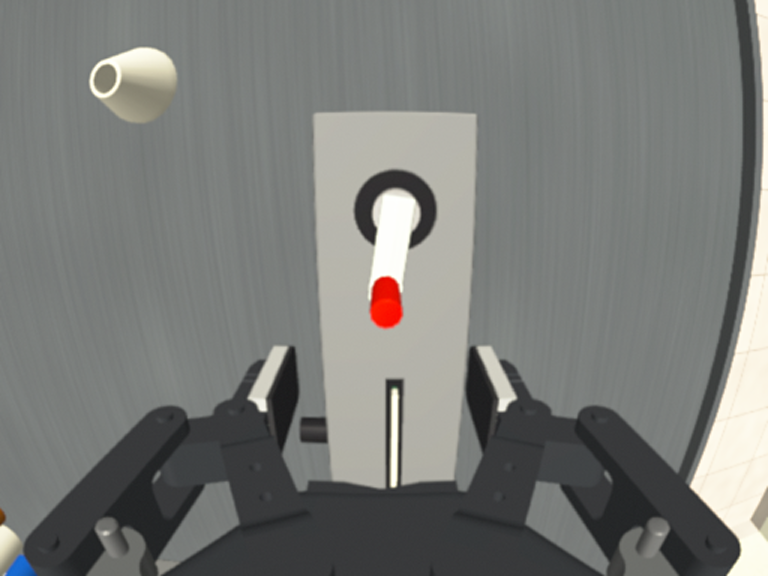

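Wrist view: red knob top at (386,312), crank hub (396,210), screen slot (394,430), lid edges at columns 320 and 470, so the fingers straddle the box. Refining the box, axis and slot from this view.

```bash
python3 - <<'E'
from h import *
c=dict(np.load('w1.npz')); P=world(c,True); hsv=cv2.cvtColor(c['image'],cv2.COLOR_RGB2HSV); H,S,V=[hsv[...,i].astype(int) for i in range(3)]
z=P[...,2]; 
lid=(abs(z-.09)<.004)&(P[...,1]>-.2)&(P[...,1]<.0)&(abs(P[...,0]-.59)<.08)
for y0 in (-.03,-.06,-.09,-.12,-.15):
    q=P[lid&(abs(P[...,1]-y0)<.004)]; print(y0,np.percentile(q[:,0],[.5,99.5]).round(4),q[:,:2].mean(0).round(4))
q=P[lid]; print('ymax',q[:,1].max(), 'z',np.median(q[:,2]))
hub=(V<70)&(abs(z-.092)<.01)&(abs(P[...,0]-.59)<.04)&(P[...,1]>-.1)&(P[...,1]<-.02); q=P[hub]; print('hub',hub.sum(),cv2.minEnclosingCircle((q[:,:2]*1000).astype(np.float32)),z[hub].mean())
wh=(V>200)&(abs(z-.096)<.006)&(P[...,1]<-.17)&(P[...,1]>-.3)&(abs(P[...,0]-.59)<.02); q=P[wh]; print('strip',wh.sum(),q.mean(0),q.min(0),q.max(0))
E
```

```text
-0.03 [0.5499 0.6422] [ 0.5965 -0.03  ]
-0.06 [0.5485 0.6405] [ 0.5944 -0.0598]
-0.09 [0.5462 0.6394] [ 0.593 -0.09 ]
-0.12 [0.545  0.6377] [ 0.5928 -0.12  ]
-0.15 [0.5437 0.6364] [ 0.59   -0.1499]
ymax -0.010060493042221333 z 0.08941527035274197
hub 1096 ((594.16650390625, -69.04148864746094), 23.082515716552734) 0.09003760988076373
strip 227 [ 0.58717352 -0.21909252  0.09894702] [ 0.58397686 -0.26596747  0.09002812] [ 0.59011409 -0.18319915  0.1019809 ]
```

```bash
python3 -m pendant '{"translation":[[0,0.0025,0.05],[0,0.0025,0.086],[0,0.0025,0.086]],"twist":[0,0,0]}'
python3 -m pendant '{"translation":[[0,0,0],[0,0,0],[0,0,0],[0,0,0],[0,0,0]],"twist":[0,0,0,0,0]}' 0.008 30
python3 - <<'E'
from h import *
R=go([.586,-.107,.134],YAW)
p=np.array(ctrl.read_state()['ee_pos']); ax=np.array([.5945,-.0680]); d=p[:2]-ax; r=np.hypot(*d); print('r',r,'ang',np.degrees(np.arctan2(d[1],d[0])))
a0=np.arctan2(d[1],d[0])
for k in range(1,51):
    a=a0-.3*k; q=np.array([*(ax+.04*np.array([np.cos(a),np.sin(a)])),p[2]]); print(k,(R.T@(q-p)*1000).round(1)[:2],end=' ')
E
```

```text
t: 2.15
ee_pos: [0.5846, -0.1061, 0.132]
ee_rot: [-2.273, -2.164, 0.004]
force: [-0.3, -0.8, 0.3]
opening: 0.0599
grasp_force: 0.0
t: 2.78
ee_pos: [0.5871, -0.1065, 0.1355]
ee_rot: [2.274, 2.165, 0.002]
force: [-0.7, -0.5, 8.2]
opening: 0.015
grasp_force: 30.3
t 2.77 pos [ 0.5871 -0.1065  0.1355] F [-0.7 -0.5  8.2] j6 1.44 open 0.015
tool tr [-0.0005 -0.0011  0.0015] twist -0.0 closeyaw -0.049
r 0.03923522385835858 ang -100.81687478244554
1 [  2.7 -11.6] 2 [  9.3 -21.5] 3 [ 18.6 -29. ] 4 [ 29.7 -33.5] 5 [ 41.6 -34.4] 6 [ 53.3 -31.8] 7 [ 63.7 -25.9] 8 [ 71.8 -17.2] 9 [77.  -6.4] 10 [78.9  5.4] 11 [77.1 17.2] 12 [71.9 28. ] 13 [63.8 36.7] 14 [53.4 42.7] 15 [41.8 45.4] 16 [29.8 44.4] 17 [18.7 40. ] 18 [ 9.4 32.5] 19 [ 2.7 22.6] 20 [-0.7 11.2] 21 [-0.7 -0.8] 22 [  2.9 -12.2] 23 [  9.8 -22. ] 24 [ 19.2 -29.4] 25 [ 30.3 -33.6] 26 [ 42.3 -34.4] 27 [ 53.9 -31.6] 28 [ 64.2 -25.5] 29 [ 72.2 -16.6] 30 [77.2 -5.8] 31 [78.8  6.1] 32 [76.9 17.9] 33 [71.5 28.5] 34 [63.2 37.2] 35 [52.8 43. ] 36 [41.1 45.4] 37 [29.2 44.3] 38 [18.1 39.7] 39 [ 9. 32.] 40 [ 2.4 22. ] 41 [-0.8 10.5] 42 [-0.5 -1.4] 43 [  3.3 -12.8] 44 [ 10.2 -22.5] 45 [ 19.8 -29.7] 46 [ 31.  -33.8] 47 [ 42.9 -34.3] 48 [ 54.5 -31.3] 49 [ 64.7 -25.1] 50 [ 72.6 -16.1]
```

```bash
python3 -m pendant '{"translation":[[0.0027,-0.0116,-0.002],[0.0093,-0.0215,-0.003],[0.0186,-0.029,-0.003],[0.0297,-0.0335,-0.003],[0.0416,-0.0344,-0.003],[0.0533,-0.0318,-0.003],[0.0637,-0.0259,-0.003],[0.0718,-0.0172,-0.003],[0.077,-0.0064,-0.003],[0.0789,0.0054,-0.003]],"twist":[0,0,0,0,0,0,0,0,0,0]}'
```

```text
t: 4.03
ee_pos: [0.5957, -0.0271, 0.1363]
ee_rot: [-2.273, -2.166, 0.001]
force: [-1.6, -2.2, -23.5]
opening: 0.015
grasp_force: 30.3
```

The knob is held axially, so the 3 mm lift only loaded it. I take 2.2 mm back and carry on.

```bash
python3 -m pendant '{"translation":[[-0.0018,0.0118,0.0022],[-0.007,0.0226,0.0022],[-0.0151,0.0313,0.0022],[-0.0255,0.0373,0.0022],[-0.0371,0.04,0.0022],[-0.0491,0.039,0.0022],[-0.0602,0.0346,0.0022],[-0.0695,0.0271,0.0022],[-0.0762,0.0172,0.0022],[-0.0796,0.0058,0.0022],[-0.0796,-0.0062,0.0022],[-0.076,-0.0176,0.0022],[-0.0691,-0.0274,0.0022],[-0.0597,-0.0348,0.0022],[-0.0486,-0.039,0.0022],[-0.0366,-0.0398,0.0022],[-0.025,-0.037,0.0022],[-0.0147,-0.0309,0.0022],[-0.0067,-0.022,0.0022],[-0.0017,-0.0112,0.0022]],"twist":[0,0,0,0,0,0,0,0,0,0,0,0,0,0,0,0,0,0,0,0]}'
```

```text
t: 6.52
ee_pos: [0.5847, -0.0277, 0.1355]
ee_rot: [-2.274, -2.167, -0.002]
force: [-0.7, -2.0, 6.3]
opening: 0.0147
grasp_force: 33.3
```

```bash
python3 -m pendant '{"translation":[[0.0016,0.0119,0],[-0.0003,0.0237,0],[-0.0057,0.0343,0],[-0.014,0.043,0],[-0.0244,0.0488,0],[-0.0361,0.0512,0],[-0.048,0.0501,0],[-0.0591,0.0455,0],[-0.0682,0.0378,0],[-0.0748,0.0278,0],[-0.078,0.0163,0],[-0.0777,0.0044,0],[-0.0739,-0.007,0],[-0.067,-0.0167,0],[-0.0574,-0.0239,0],[-0.0462,-0.028,0],[-0.0343,-0.0285,0],[-0.0227,-0.0255,0],[-0.0125,-0.0193,0]],"twist":[0,0,0,0,0,0,0,0,0,0,0,0,0,0,0,0,0,0,0]}'
python3 - <<'E'
from h import *
p=np.array(ctrl.read_state()['ee_pos']); d=p[:2]-[.5945,-.068]; a=np.degrees(np.arctan2(d[1],d[0])); print(np.hypot(*d),a, 'turned',720+(-100.8-a)%360,'of 864')
c=cam('wrist');np.savez('w2.npz',**c);P=world(c,True); hsv=cv2.cvtColor(c['image'],cv2.COLOR_RGB2HSV)
m=(abs(P[...,0]-.587)<.02)&(P[...,1]<-.19)&(P[...,1]>-.27)&(P[...,2]>.11)&(P[...,2]<.17); q=P[m]; print(m.sum(),q.mean(0),np.percentile(q[:,2],[50,90,98]))
c=cam('top');P=world(c);m=(abs(P[...,0]-.587)<.03)&(P[...,1]<-.18)&(P[...,1]>-.29)&(P[...,2]>.11)&(P[...,2]<.17); q=P[m]; print(m.sum(),q.mean(0),np.percentile(q[:,2],[50,90,98])) if m.sum() else 0
R=cv2.Rodrigues(np.array(ctrl.read_state()['ee_rot'],float))[0]
for t in(856,860,864,868,872):
    a=np.radians(-100.8-t); q=np.array([.5945+.04*np.cos(a),-.068+.04*np.sin(a),p[2]]); print(t,(R.T@(q-p)*1000).round(1))
E
```

```text
t: 8.9
ee_pos: [0.5646, -0.0396, 0.1348]
ee_rot: [-2.275, -2.166, 0.0]
force: [1.0, -1.0, 0.5]
opening: 0.0084
grasp_force: 0.0
0.041257174406220606 136.52174260979845 turned 842.6782573902016 of 864<stdin>:4: RuntimeWarning: Mean of empty slice.
  ret = um.true_divide(
Traceback (most recent call last):
IndexError: index -1 is out of bounds for axis 0 with size 0
```

The grip shut at 8 mm, so the knob slipped out at some point. I rise clear and look.

```bash
python3 -m pendant '{"translation":[[0,0,-0.05],[0,0,-0.09],[0,0,-0.09]],"twist":[0,0,0]}' 0.05 30
python3 - <<'E'
from h import *
c=cam('wrist');np.savez('w2.npz',**c);save(c,'pics/w2.png',None,1.2)
P=world(c,True); hsv=cv2.cvtColor(c['image'],cv2.COLOR_RGB2HSV); H,S,V=[hsv[...,i].astype(int) for i in range(3)]
m=((H<4)|(H>174))&(S>180)&(V>90)&(P[...,2]>.145)&(P[...,2]<.17);q=P[m]; print(m.sum(),q.mean(0),q.min(0),q.max(0))
m=(abs(P[...,0]-.587)<.02)&(P[...,1]<-.17)&(P[...,1]>-.3)&(P[...,2]>.094)&(P[...,2]<.17); q=P[m]; print(m.sum(),q.mean(0),np.percentile(q[:,2],[50,90,98]))
E
```

```text
t: 9.32
ee_pos: [0.5661, -0.0405, 0.2277]
ee_rot: [2.272, 2.164, 0.005]
force: [-0.4, -0.6, -0.1]
opening: 0.0504
grasp_force: 0.0
266 [ 0.56185569 -0.0902238   0.1497516 ] [ 0.55508061 -0.09845164  0.14505116] [ 0.56874638 -0.08402967  0.15163263]
67 [ 0.58804224 -0.18604582  0.10593536] [0.10664758 0.11658231 0.11762038]
```

View pics/w2.png

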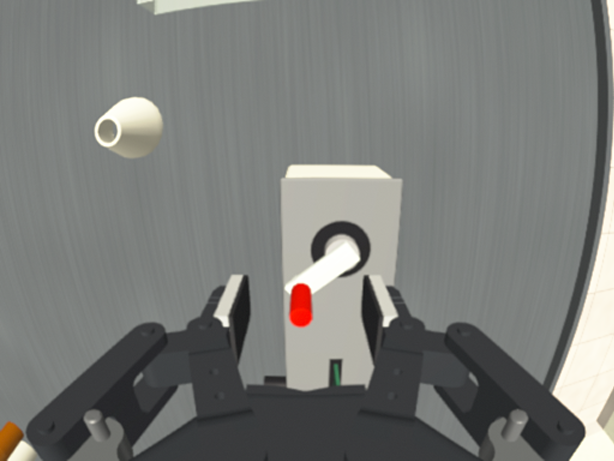

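Knob now at (301,318) px, i.e. (0.562,-0.090): turned 405° or 765°. The plate's top is hidden behind the gripper, so I check with the other cameras.

```bash
python3 - <<'E'
from h import *
for n in('top','side'):
    c=cam(n);P=world(c)
    m=(abs(P[...,0]-.587)<.012)&(P[...,1]<-.175)&(P[...,1]>-.29)&(P[...,2]>.10)&(P[...,2]<.17); q=P[m]; print(n,m.sum(), (q.mean(0),np.percentile(q[:,2],[5,50,90,98])) if m.sum() else 0)
    save(c,f'pics/{n}2.png',(230,90,450,240) if n=='top' else (200,60,400,210),3)
R=go([.5618,-.0902,.135],YAW)
E
```

```text
top 0 0
side 253 (array([ 0.58630338, -0.22908423,  0.12338845]), array([0.1025516 , 0.12279676, 0.14190803, 0.14451956]))
t 9.47 pos [ 0.5643 -0.0404  0.2239] F [ 0.5 -0.2 -0.4] j6 1.55 open 0.05
tool tr [-0.0499  0.0001  0.0889] twist -0.0 closeyaw -0.049
```

View pics/side2.png

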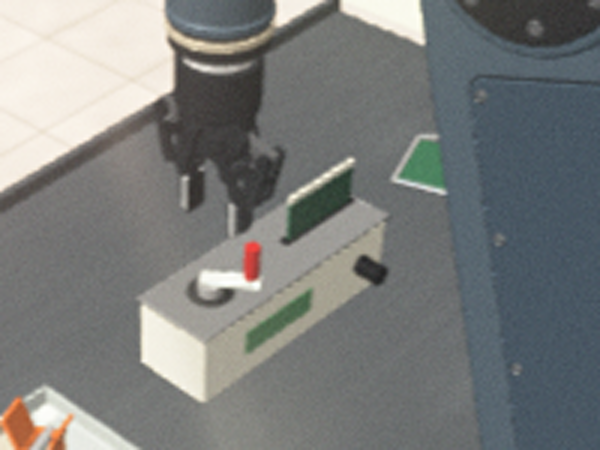

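The side crop shows the screen up, its white top band running from (290,205) to (350,163), with measured top about 0.1445 against 0.144 for fully up. The first strip reading (0.099–0.102) suggests it began about 5 mm up, so the stop may have pushed the knob out. I regrip and test with a gentle push.

```bash
python3 -m pendant '{"translation":[[-0.05,0,0],[-0.05,0,0.045],[-0.05,0,0.089],[-0.05,0,0.089],[-0.05,0,0.089]],"twist":[0,0,0,0,0]}'
python3 -m pendant '{"translation":[[0,0,0],[0,0,0],[0,0,0],[0,0,0],[0,0,0]],"twist":[0,0,0,0,0]}' 0.01 50
python3 -m pendant '{"translation":[[0.001,-0.0007,0],[0.002,-0.0014,0],[0.0025,-0.002,0],[0.0025,-0.002,0]],"twist":[0,0,0,0]}'
python3 -m pendant '{"translation":[[0.001,-0.0007,0],[0.002,-0.0014,0],[0.002,-0.0014,0]],"twist":[0,0,0]}'
```

```text
t: 10.1
ee_pos: [0.5624, -0.0903, 0.1369]
ee_rot: [2.275, 2.166, 0.0]
force: [0.6, 0.4, 0.2]
opening: 0.0501
grasp_force: 0.0
t: 10.72
ee_pos: [0.5626, -0.0906, 0.137]
ee_rot: [2.274, 2.165, 0.001]
force: [-1.8, 0.8, 7.8]
opening: 0.0146
grasp_force: 48.6
t: 11.22
ee_pos: [0.5607, -0.0881, 0.137]
ee_rot: [2.274, 2.165, 0.001]
force: [-1.5, -2.2, 8.4]
opening: 0.0146
grasp_force: 48.6
t: 11.6
ee_pos: [0.5597, -0.0866, 0.1371]
ee_rot: [2.273, 2.164, 0.001]
force: [0.9, -6.6, 6.0]
opening: 0.0145
grasp_force: 48.7
```

```bash
python3 - <<'E'
from h import *
s=ctrl.read_state();p=np.array(s['ee_pos']);R=cv2.Rodrigues(np.array(s['ee_rot'],float))[0]
for k in range(1,12):
    a=np.radians(-152)-.15*k; q=np.array([.5949+.04*np.cos(a),-.068+.04*np.sin(a),p[2]]); print(k,(R.T@(q-p)*1000).round(1))
E
python3 -m pendant '{"translation":[[0.003,-0.001,0],[0.005,-0.0022,0],[0.005,-0.0022,0]],"twist":[0,0,0]}'
```

```text
1 [ 5.2 -2.8 -0. ]
2 [10.9 -4.7 -0. ]
3 [16.8 -5.6 -0. ]
4 [22.8 -5.7 -0.1]
5 [28.7 -4.9 -0.1]
6 [34.5 -3.2 -0.1]
7 [39.9 -0.7 -0.1]
8 [44.9  2.6 -0.1]
9 [49.3  6.7 -0.1]
10 [53.1 11.3 -0.1]
11 [56.2 16.5 -0.1]
t: 11.98
ee_pos: [0.5592, -0.0848, 0.1374]
ee_rot: [2.271, 2.157, -0.004]
force: [10.5, -32.6, -2.5]
opening: 0.0147
grasp_force: 48.9
```

At the stop: 34 N of resistance with no motion, so the screen is fully wound. I release and move to view the clip.

```bash
python3 -m pendant '{"translation":[[-0.004,0.001,0],[-0.004,0.001,0],[-0.004,0.001,0],[-0.004,0.001,0]],"twist":[0,0,0,0]}' 0.045 50
python3 -m pendant '{"translation":[[0,0,-0.05],[0,0,-0.11],[0,0,-0.16],[0,0,-0.16]],"twist":[0,0,0,0]}'
python3 - <<'E'
from h import *
R=go([.535,.17,.30],np.radians(15))
E
```

```text
t: 12.48
ee_pos: [0.5576, -0.0844, 0.1358]
ee_rot: [-2.275, -2.167, 0.0]
force: [-0.8, 0.9, 0.5]
opening: 0.0451
grasp_force: 0.0
t: 12.98
ee_pos: [0.5591, -0.0847, 0.2996]
ee_rot: [2.271, 2.163, 0.006]
force: [0.4, -0.1, -0.6]
opening: 0.0452
grasp_force: 0.0
t 12.97 pos [ 0.5591 -0.0847  0.2996] F [ 0.4 -0.1 -0.6] j6 1.47 open 0.0452
tool tr [ 0.2532 -0.0365 -0.0007] twist -0.311 closeyaw -0.049
```

```bash
python3 -m pendant '{"translation":[[0.253,-0.036,0],[0.253,-0.036,0],[0.253,-0.036,0],[0.253,-0.036,0],[0.253,-0.036,0],[0.253,-0.036,0],[0.253,-0.036,0]],"twist":[-0.311,-0.311,-0.311,-0.311,-0.311,-0.311,-0.311]}' 0.075
python3 - <<'E'
from h import *
c=cam('wrist');np.savez('w3.npz',**c);save(c,'pics/w3.png',None,1.5)
P=world(c,True); hsv=cv2.cvtColor(c['image'],cv2.COLOR_RGB2HSV); H,S,V=[hsv[...,i].astype(int) for i in range(3)]
m=(H>=3)&(H<16)&(S>150)&(V>60)&(P[...,2]>.1)&(P[...,2]<.2)&(abs(P[...,0]-.54)<.06)&(abs(P[...,1]-.235)<.06); q=P[m]
print(m.sum())
for lo,hi in((.1,.125),(.125,.145),(.145,.16),(.16,.172),(.172,.182),(.182,.195)):
    t=q[(q[:,2]>lo)&(q[:,2]<hi)]
    if len(t)>5: r=cv2.minAreaRect((t[:,:2]*1000).astype(np.float32)); print(lo,hi,len(t),t.mean(0).round(4),np.round(r[0],1),np.round(r[1],1),round(r[2],1))
E
```

```text
t: 13.85
ee_pos: [0.5343, 0.1686, 0.2956]
ee_rot: [-1.914, -2.491, 0.001]
force: [0.6, -0.1, 0.3]
opening: 0.0748
grasp_force: 0.0
1833
0.1 0.125 139 [0.5211 0.2271 0.1142] [521.1 227.3] [17.5 26.6] 17.5
0.125 0.145 35 [0.5203 0.2305 0.1369] [520.6 229.1] [17.6 38.8] 18.3
0.145 0.16 507 [0.5206 0.2281 0.1543] [520.5 229.1] [26.4 38.3] 18.1
0.16 0.172 382 [0.5201 0.2293 0.166 ] [520.3 229.3] [35.4 27.9] 18.3
0.172 0.182 374 [0.5199 0.2295 0.1771] [519.9 229.3] [42.5 28.2] 18.2
0.182 0.195 396 [0.5216 0.23   0.1847] [520.3 229.3] [49.9 28.6] 18.0
```

View pics/w3.png

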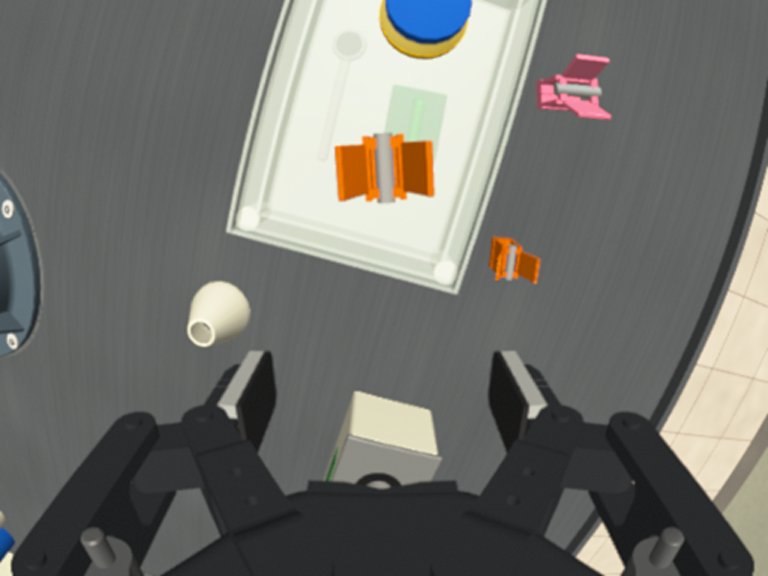

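The wide orange clip is at (385,168), with pot (425,25), pink (575,88) and small orange (515,260) as distractors. Clip centre is (0.5204,0.2293), opening axis 18.1°, tops at 0.186 (expected 0.187). I go in with a wide opening.

```bash
python3 - <<'E'
from h import *
R=go([.5204,.2293,.178],np.radians(18.1))
E
```

```text
t 13.9 pos [0.5343 0.1686 0.2957] F [-0.1 -0.7 -0. ] j6 1.62 open 0.075
tool tr [0.0623 0.0022 0.1177] twist -0.056 closeyaw 0.26
```

```bash
python3 -m pendant '{"translation":[[0.03,0.001,0.03],[0.0623,0.0022,0.07],[0.0623,0.0022,0.09],[0.0623,0.0022,0.09],[0.0623,0.0022,0.09],[0.0623,0.0022,0.09]],"twist":[-0.056,-0.056,-0.056,-0.056,-0.056,-0.056]}' 0.075
python3 - <<'E'
from h import *
for i in range(3): R=go([.5204,.2293,.178],np.radians(18.1)); c=cam('wrist')
E
```

```text
t: 14.65
ee_pos: [0.5209, 0.2302, 0.207]
ee_rot: [1.842, 2.543, 0.002]
force: [-0.2, 0.3, 0.3]
opening: 0.0752
grasp_force: 0.0
t 14.65 pos [0.5209 0.2302 0.207 ] F [-0.2  0.3  0.3] j6 1.67 open 0.0752
tool tr [-0.0007 -0.0008  0.029 ] twist 0.001 closeyaw 0.317
t 14.7 pos [0.5207 0.2303 0.2068] F [ 0.3 -0.3 -0.5] j6 1.67 open 0.0753
tool tr [-0.0009 -0.0007  0.0288] twist 0.001 closeyaw 0.317
t 14.75 pos [0.5206 0.2304 0.2066] F [ 0.3 -0.3 -0.2] j6 1.67 open 0.0749
tool tr [-0.001  -0.0006  0.0286] twist 0.002 closeyaw 0.317
```

```bash
python3 -m pendant '{"translation":[[-0.001,-0.0007,0.015],[-0.001,-0.0007,0.0285],[-0.001,-0.0007,0.0285],[-0.001,-0.0007,0.0285]],"twist":[0,0,0,0]}' 0.07
python3 -m pendant '{"translation":[[0,0,0],[0,0,0],[0,0,0],[0,0,0],[0,0,0],[0,0,0]],"twist":[0,0,0,0,0,0]}' 0.015 40
python3 - <<'E'
from h import *
R=go([.5204,.2293,.178],np.radians(18.1)); c=cam('side'); save(c,'pics/side3.png',(150,130,300,260),3)
c=cam('wrist');save(c,'pics/w4.png')
E
```

```text
t: 15.3
ee_pos: [0.5198, 0.2294, 0.1773]
ee_rot: [-1.842, -2.545, 0.0]
force: [0.1, -0.7, 0.3]
opening: 0.07
grasp_force: 0.0
t: 16.05
ee_pos: [0.5229, 0.2306, 0.181]
ee_rot: [1.839, 2.541, 0.012]
force: [6.8, 1.7, 26.8]
opening: 0.0243
grasp_force: 45.5
t 16.05 pos [0.5229 0.2306 0.181 ] F [ 6.8  1.7 26.8] j6 1.67 open 0.0243
tool tr [-0.0005 -0.0028  0.0029] twist 0.002 closeyaw 0.318
```

View pics/side3.png

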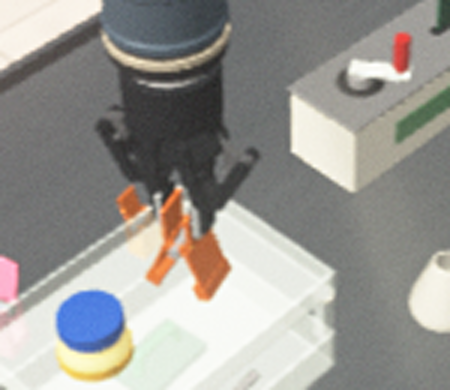

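The side crop shows the clip gripped and gaping (jaw lips at (160,270) and (205,290)), with opening 24.3 mm, i.e. fully home. I lift and check.

```bash
python3 -m pendant '{"translation":[[0,0,-0.02],[0,0,-0.05],[0,0,-0.09],[0,0,-0.13],[0,0,-0.13],[0,0,-0.13]],"twist":[0,0,0,0,0,0]}'
python3 - <<'E'
from h import *
R=go([.5870,-.232,.305],np.radians(-3.0))
E
```

```text
t: 16.9
ee_pos: [0.5198, 0.2294, 0.3068]
ee_rot: [-1.842, -2.545, 0.0]
force: [-0.6, -0.9, -1.2]
opening: 0.0243
grasp_force: 43.5
t 16.9 pos [0.5198 0.2294 0.3068] F [-0.6 -0.9 -1.2] j6 1.67 open 0.0243
tool tr [-0.4593 -0.0804  0.0018] twist 0.37 closeyaw 0.318
```

```bash
python3 -m pendant '{"translation":[[-0.02,-0.004,0],[-0.06,-0.011,0],[-0.1,-0.018,0],[-0.15,-0.028,0],[-0.2,-0.037,0],[-0.25,-0.046,0],[-0.3,-0.056,0],[-0.35,-0.065,0],[-0.4,-0.074,0],[-0.44,-0.082,0],[-0.475,-0.088,0],[-0.495,-0.092,0],[-0.495,-0.092,0],[-0.495,-0.092,0]],"twist":[0.02,0.05,0.08,0.12,0.16,0.2,0.24,0.28,0.32,0.35,0.365,0.37,0.37,0.37]}'
python3 - <<'E'
from h import *
R=go([.5870,-.232,.305],np.radians(-3.0))
c=cam('wrist');np.savez('w5.npz',**c);save(c,'pics/w5.png',None,1.5)
P=world(c,True)
hsv=cv2.cvtColor(c['image'],cv2.COLOR_RGB2HSV); H,S,V=[hsv[...,i].astype(int) for i in range(3)]
m=(abs(P[...,0]-.587)<.02)&(P[...,1]<-.17)&(P[...,1]>-.29)&(P[...,2]>.137)&(P[...,2]<.152); q=P[m]
r=cv2.minAreaRect((q[:,:2]*1000).astype(np.float32)); print('edge',m.sum(),q.mean(0),r,np.percentile(q[:,2],[10,50,90]))
for y0 in np.arange(-.285,-.175,.012):
    t=q[abs(q[:,1]-y0)<.006]
    if len(t): print(round(y0,3),len(t),t[:,0].mean().round(4),t[:,0].min().round(4),t[:,0].max().round(4))
m=(H>=3)&(H<16)&(S>150)&(V>50)&(P[...,2]>.2)&(P[...,2]<.34); q=P[m]; print('clip',m.sum())
for lo in np.arange(.2,.34,.01):
    t=q[(q[:,2]>=lo)&(q[:,2]<lo+.01)]
    if len(t)>5: print(lo.round(2),len(t),t.min(0).round(4),t.max(0).round(4))
E
```

```text
t: 18.65
ee_pos: [0.5867, -0.2695, 0.3069]
ee_rot: [-2.278, -2.162, 0.0]
force: [-0.1, 0.1, -0.7]
opening: 0.0241
grasp_force: 43.5
t 18.65 pos [ 0.5867 -0.2695  0.3069] F [-0.1  0.1 -0.7] j6 1.19 open 0.0241
tool tr [ 0.0374 -0.0017  0.0019] twist -0.0 closeyaw -0.052
edge 365 [ 0.58655379 -0.23420618  0.14354552] ((586.5866088867188, -233.88037109375), (99.14724731445312, 3.017453670501709), 86.92123413085938) [0.14269527 0.14355528 0.14446545]
-0.285 15 0.5845 0.5834 0.5857
-0.273 36 0.5848 0.5831 0.5863
-0.261 48 0.5851 0.5834 0.5869
-0.249 48 0.5858 0.584 0.5876
-0.237 48 0.5864 0.5847 0.5882
-0.225 50 0.5871 0.5853 0.5889
-0.213 48 0.5876 0.586 0.5893
-0.201 37 0.5879 0.5867 0.5892
-0.189 35 0.5885 0.5873 0.5898
clip 3741
0.22 31 [ 0.5588 -0.2882  0.2269] [ 0.6178 -0.2485  0.2299]
0.23 512 [ 0.5568 -0.2911  0.2301] [ 0.6191 -0.2482  0.24  ]
0.24 495 [ 0.5596 -0.2845  0.24  ] [ 0.6158 -0.2483  0.2499]
0.25 364 [ 0.5653 -0.2777  0.25  ] [ 0.6106 -0.2484  0.26  ]
0.26 367 [ 0.569  -0.2733  0.26  ] [ 0.6071 -0.2486  0.2698]
0.27 667 [ 0.5732 -0.2893  0.27  ] [ 0.6032 -0.2487  0.28  ]
0.28 289 [ 0.5757 -0.2875  0.28  ] [ 0.6015 -0.2515  0.2899]
0.29 218 [ 0.5755 -0.2819  0.29  ] [ 0.6014 -0.2538  0.2997]
0.3 248 [ 0.576  -0.2818  0.3001] [ 0.6014 -0.2533  0.3099]
0.31 547 [ 0.5747 -0.2849  0.31  ] [ 0.6013 -0.2533  0.3195]
```

View pics/w5.png

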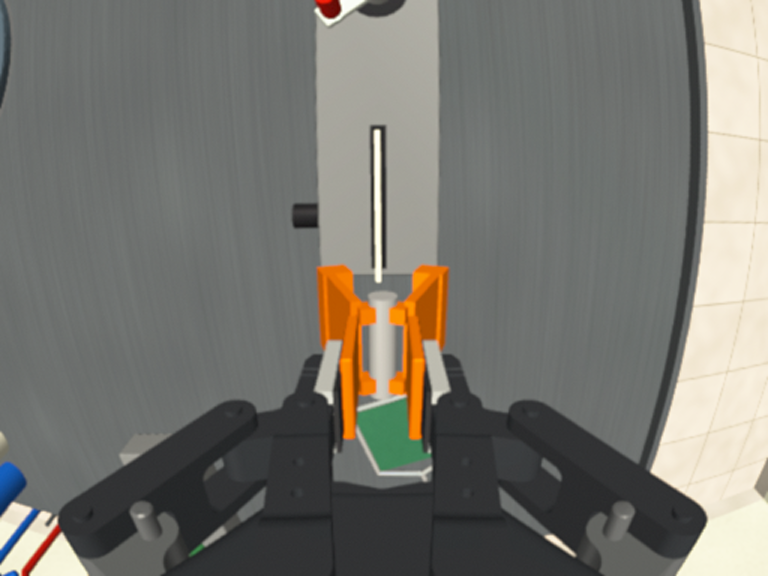

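Picture: the open clip is held upright at (383,340), with the screen's top edge as the white strip from (377,128) to (378,280). The edge measures 99.1 x 3.0 mm at z 0.1436 (fully up), centre (0.5866,-0.2339), yaw -3.1°. Clip centre is (0.5881,-0.2685). I align first, then descend.

```bash
python3 -m pendant '{"translation":[[0.018,-0.002,0],[0.0345,-0.0033,0],[0.0345,-0.0033,0.02],[0.0345,-0.0033,0.04],[0.0345,-0.0033,0.05],[0.0345,-0.0033,0.05],[0.0345,-0.0033,0.05]],"twist":[0,0,0,0,0,0,0]}'
cat > chk.py <<'E'
from h import *
R=go([.5851,-.235,.192],np.radians(-3.08))
c=cam('wrist');P=world(c,True);hsv=cv2.cvtColor(c['image'],cv2.COLOR_RGB2HSV); H,S,V=[hsv[...,i].astype(int) for i in range(3)]
m=(abs(P[...,0]-.587)<.006)&(P[...,1]<-.17)&(P[...,1]>-.29)&(P[...,2]>.141)&(P[...,2]<.148)&(S<80);q=P[m]; print(len(q),q.mean(0).round(4),'ymax',q[:,1].max()); f=np.polyfit(q[:,1],q[:,0],1); x0=np.polyval(f,-.2339); print('edge x at mid',x0)
z=ctrl.read_state()['ee_pos'][2]
m=(H>=3)&(H<16)&(S>150)&(V>50)&(abs(P[...,0]-.587)<.05)&(abs(P[...,1]+.234)<.04)
for lo in(-.08,-.06,-.05,-.04,-.02):
    t=P[m&(P[...,2]>z+lo)&(P[...,2]<z+lo+.01)]
    if len(t)>8: print(lo,len(t),t.min(0).round(4),t.max(0).round(4),'cx',((t.min(0)+t.max(0))/2)[0].round(4))
save(c,'pics/chk_%d.png'%int(ctrl.read_state()['t']*100))
E
python3 chk.py
```

```text
t: 19.58
ee_pos: [0.5859, -0.2349, 0.2581]
ee_rot: [2.278, 2.162, 0.001]
force: [0.2, -0.7, 0.6]
opening: 0.0242
grasp_force: 43.5
t 19.57 pos [ 0.5859 -0.2349  0.2581] F [ 0.2 -0.7  0.6] j6 1.24 open 0.0242
tool tr [-0.0001 -0.0009  0.0661] twist 0.002 closeyaw -0.052
266 [ 0.5875 -0.2112  0.1435] ymax -0.18381736142710015
edge x at mid 0.5863453506356378
-0.08 307 [ 0.5563 -0.2568  0.1783] [ 0.6186 -0.2137  0.1881] cx 0.5875
-0.06 371 [ 0.5634 -0.2444  0.1982] [ 0.6116 -0.2139  0.2081] cx 0.5875
-0.05 373 [ 0.5674 -0.24    0.2081] [ 0.6074 -0.2141  0.2181] cx 0.5874
-0.04 420 [ 0.5711 -0.2547  0.2182] [ 0.6039 -0.2143  0.2281] cx 0.5875
-0.02 216 [ 0.5749 -0.2492  0.2382] [ 0.6006 -0.2194  0.2481] cx 0.5877
```

```bash
python3 -m pendant '{"translation":[[0,-0.0006,0.01],[0,-0.0006,0.022],[0,-0.0006,0.034],[0,-0.0006,0.046],[0,-0.0006,0.056],[0,-0.0006,0.063],[0,-0.0006,0.066],[0,-0.0006,0.066],[0,-0.0006,0.066],[0,-0.0006,0.066]],"twist":[0,0,0,0,0,0,0,0,0,0]}'
python3 chk.py; python3 - <<'E'
from h import *
w=cam('wrist');s=cam('side')
a=cv2.resize(w['image'][80:300,150:360],(400,420));b=cv2.resize(s['image'][60:200,250:390],(400,420),interpolation=cv2.INTER_CUBIC)
cv2.imwrite('pics/fin.png',np.hstack([a,b])[:,:,::-1])
E
```

```text
t: 20.88
ee_pos: [0.5852, -0.235, 0.1916]
ee_rot: [2.278, 2.163, 0.0]
force: [-1.2, 1.0, -0.7]
opening: 0.0242
grasp_force: 43.5
t 20.88 pos [ 0.5852 -0.235   0.1916] F [-1.2  1.  -0.7] j6 1.24 open 0.0242
tool tr [-0.     -0.0001 -0.0004] twist 0.002 closeyaw -0.052
418 [ 0.5874 -0.2156  0.1435] ymax -0.18344029264866699
edge x at mid 0.5865123925738034
-0.08 148 [ 0.5558 -0.2563  0.1122] [ 0.6176 -0.2139  0.1215] cx 0.5867
-0.06 293 [ 0.5624 -0.2448  0.1316] [ 0.6109 -0.2145  0.1415] cx 0.5867
-0.05 290 [ 0.5666 -0.2401  0.1416] [ 0.6073 -0.2151  0.1516] cx 0.5869
-0.04 205 [ 0.5704 -0.2543  0.1516] [ 0.6033 -0.2154  0.1615] cx 0.5868
-0.02 110 [ 0.5742 -0.2488  0.1716] [ 0.5999 -0.2203  0.1815] cx 0.5871
```

View pics/fin.png

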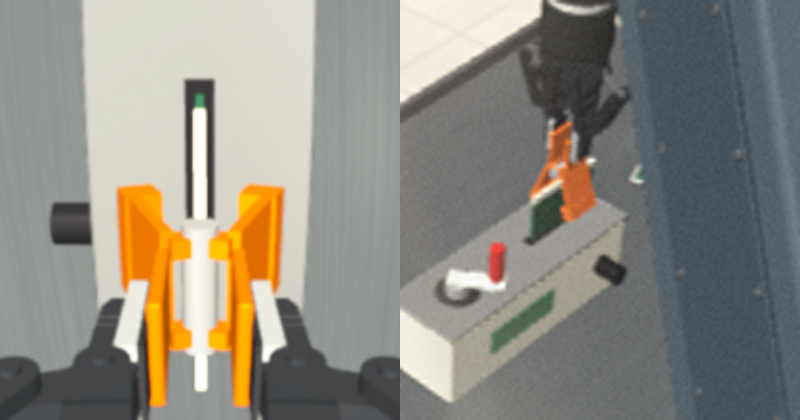

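The clip straddles the screen (left crop: white edge at column 200, midway between the jaws at 140 and 262). It is centred to about 0.5 mm, the lips span z 0.112 to 0.126 against an edge at 0.1435, and there is no contact force. I hand it in.

```bash
python3 -c "
from bench import ctrl
print(ctrl.sign_off())"
```

```text
the job is handed in; nothing more can be done
None
```

I wound the screen fully up to its stop and handed the job in with the orange clip held squeezed wide open over the middle of its top edge, lips about 18 mm below the edge on each side and no contact measured.

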